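# Clamp a conduit with a U-bolt on the stockroom's kitting stand

### The arm

A 6-joint arm with a two-finger parallel gripper is mounted at the origin on the work surface. World frame = base frame: x ahead of the robot, y to its left, z up, the work surface at z = 0. Lengths are in m, angles in rad, forces in N, time in s.
With the tool pointing down it reaches from about 0.35 to 0.85 m from the base axis. Payload 8.1 kg.
Tool frame: the origin (TCP) lies on the centre line of the jaws, within the pads' length; the fingertips stand robot.tip_reach ahead of it and the grasp point (between the pads) lies 5 mm behind it (robot.tip_reach is the distance from the TCP to the fingertips, in m); z points along the fingers, y is the direction in which the jaws open and shut (so a half turn about z gives the same grasp; the last joint's range is limited). The gripper opens to 93 mm and grips with 3 to 60 N. Pads are 15 mm wide; open, the fingers measure 128 mm over their backs; the gripper's body (75 mm by 188 mm) begins 65 mm behind the grasp point.
Start: joints at [1.025, 0.13, 1.488, -0, 1.523, -0.085], TCP at [0.267, 0.537, 0.233] pointing down, gripper open.
Joint ranges: [-2.96, 2.96], [-0.89, 2.26], [0.02, 2.5], [-1.34, 4.48], [0, 2.73], [-2.66, 2.66]. Speed limits (rad/s): [2.39, 2.39, 2.79, 3.14, 3.14, 3.14].

### API

Orientations are given as a rotation vector (axis times angle).
In Python, from plant import sensors, read_camera, robot gives the robot as it stands.
- The arm moves only by the tool play_rows, never from a script. Its argument "series" is a list that holds one entry, the list of rows, each a list of 5 numbers: the closure, from -1 (fully open) to 1 (shut), then the shift along the world's x, y, z in m, then the turn about the world's z in rad. A call has 1 to 8 rows; each row is the pose to reach, as a shift and turn from the pose commanded when the call began; what a row does not reach only later rows make up. A row lasts 1/10 s, in which the tool goes at most 50 mm and 8.59 degrees, less where a joint would pass 70% of its speed; a pose out of reach is approached as far as the arm can. A call with a gripper value outside its range is refused whole. The fingers move at their own pace and stop on an object; "force" is the grip in N (left out, the last holds). Time passes only in rows, so rows that repeat a pose let the fingers close. It gives the time, the measured TCP pose, the force and the opening at its end, in the units of the state.
- sensors.read_state(): the state, without advancing time (a new reading comes with each control period).
- read_camera(name): name is "scene" or "top" or "wrist"; returns a dict with "color" (420x560x3 uint8, red, green, blue), "range_z" (420x560 float32, m along the optical axis (not along the pixel's ray), 0 where there is no reading), "intrinsics" (3x3 intrinsics, pixels), "D" ([k1, k2, p1, p2, k3] as OpenCV has them; the pictures are not rectified), "rvec" (rotation vector, rad) and "tvec" (3), from world to camera coordinates, as OpenCV has them. Camera axes: x right, y down, z forward; pixel columns grow to the right and rows downward; lengths in m; the calibration is good to about 2 mm. A picture is of the moment at which its call begins.
- robot.close_job(): hands the job in, once; it reports no verdict.
The state is a dict: "t": time; "q": joint angles; "dq": joint speeds; "joint_torque": joint torques, N m; "tool_pos": TCP position; "orientation": TCP orientation; "force": force on the tool from outside, world axes, zero at the start; "wrist_torque": the same for the moment, N m; "opening": finger opening in m.
Only numpy, scipy, OpenCV 4.12 (cv2) and the standard library are available. Lean on these libraries where they do the work, as an engineer would, in place of code of your own. Each camera call takes 0.05 s, during which the arm holds its last target.

### The job

Take the large zinc-plated U-bolt out of its wooden rack, straddle it over the silver conduit on the blue clamp stand and feel both legs into the two holes of the yellow plate below. Once both legs are through, push the U-bolt down so that its crown beds the conduit all the way down in its stiff guides, then let go and leave it standing there. The plate has been slid somewhere along the conduit, so search for the holes gently: never press on the stand with more than 30 N, and leave everything else where it is.

Things in the scene. Friction and masses are not known exactly. Their poses are not given: they have to be found in the camera images.
- ubolt: Large silver U-bolt, 0.13-0.21 kg, standing legs down in a groove of the rack. Round legs of 8 mm diameter, 40 mm apart centre to centre (48 over the outsides, 32 inside), 70 mm straight, then a half-round crown; 94 mm tall. Origin: midway between the leg ends, at their height; x from leg to leg, z up. Grip it across the legs, 66 mm above their ends; it may tilt a little in the grip.
- ubolt_crown (a point): Underside of the large U-bolt's crown, 86 mm above the leg ends, midway between the legs: the place that bears on the conduit.
- rack: Wooden rack, 150 x 150 mm, 35 mm high, fixed. Two grooves along its x, at y = -30 and +30 mm, 11 mm wide and 25 mm deep (floor at z = 10 mm); a U-bolt stands in each, legs in line with the groove; which is in which varies. Origin: centre of the underside.
- stand: Clamp stand, fixed: grey base 130 (x) x 210 (y) mm. The conduit runs along its y, above x = 0, between blue end posts (inner faces at y = +-77 mm). A yellow plate with two holes lies below the conduit. Blue blocks beyond the plate's ends have tops at z = 46 mm and no holes. Origin: centre of the underside.
- plate_mid (a point): Fixed point of the stand at x = 0, y = 0, z = 55 mm, the height of the yellow plate's top (axes as the stand's). The plate, 86 (x) x 110 (y) x 8 mm, has two round 10.5 mm holes, chamfered 1 mm, at x = -20 and +20, same y, open below. On rubber it gives 1 mm per 7 N, 4 mm at most. It is clamped anywhere from -18 to +18 mm along y: find the holes by sight or feel, this point does not show it.
- conduit_top (a point): Top of the conduit at mid-length; axes as the stand's. The conduit is a silver tube of 28 mm diameter, 210 mm long, along the stand's y. As found its top is 119 mm above the table (its underside 36 mm above the plate's top), fully down 109 mm.
- conduit (a joint): How far the conduit has been pushed down in its stiff guides: 0 as found, 0.010 m at the hard stop. It takes about 10 N (plus more if pushed fast, 120 N per m/s) and stays where it is left.
- small_ubolt: Bystander: smaller brass-coloured U-bolt, 77 mm tall, 26 mm between leg centres, in the rack's other groove. Origin between its leg ends.
- coupling: Bystander: steel tube coupling, 38 mm diameter, 45 mm high, standing on the middle rib of the rack. Origin: centre of the underside.
- gang_box: Bystander: open steel wiring box 70 x 100 x 55 mm. Origin: centre of the underside.
- gang_box2: Bystander: another open steel wiring box 70 x 100 x 55 mm. Origin: centre of the underside.
- screwdriver: Bystander: orange-handled screwdriver lying on the table.
- locknut: Bystander: dark flat steel ring, 52 mm across, 8 mm high, on the table.
- cover_plate: Bystander: flat steel plate 70 x 115 x 4 mm on the table.
There are look-alikes about, which are no part of the job. What is shaped like the ubolt but green or turquoise is not meant.

How it is judged:
On the way, in this order (a step that is already met when the one before it is completed fails the run):
1. the large U-bolt is lifted clear of the rack (its leg ends over 50 mm above the table) (height (world z) of ubolt above 0.05 m), for 0.1 s.
2. both legs are through the plate (leg ends below z = 44 mm in the stand's frame, U-bolt astride the conduit) while the conduit is still less than 5 mm down (z of ubolt in the frame of stand between 0 and 0.044 m and x of ubolt in the frame of stand between -0.006 and 0.006 m and y of ubolt in the frame of stand between -0.03 and 0.03 m and value of joint conduit below 0.005 m), for 0.05 s.
At the end, for the whole second after the job is handed in: Conduit down at least 7.5 of its 10 mm; large U-bolt astride it, both legs through the plate (leg ends under 32 mm above the stand's underside), crown within 4 mm of the conduit's top, centred across it to 6 mm and along the stand to 30 mm, upright and square to 0.3 rad, released, at rest (value of joint conduit above 0.0075 m and z of ubolt_crown in the frame of conduit_top below 0.004 m and z of ubolt in the frame of stand below 0.032 m and x of ubolt in the frame of stand between -0.006 and 0.006 m and y of ubolt in the frame of stand between -0.03 and 0.03 m and angle between ubolt's own z axis and vertical below 0.3 rad and angle between the x axis of ubolt and the x axis of stand, either way round below 0.3 rad and linear speed of ubolt below 0.02 m/s); the robot touches nothing.
It fails at once if the U-bolt presses on the stand, its plate or the conduit with more than 30 N (contact force between ubolt and stand above 30 N).
It fails at once if the arm or fingers press on the stand, its plate or the conduit with more than 30 N (contact force between any of the arm, the fingers and stand above 30 N).
It fails at once if another thing (small U-bolt, coupling, wiring boxes, screwdriver, locknut ring, cover plate) is moved more than 20 mm (distance of any of small_ubolt, coupling, gang_box, gang_box2, screwdriver, locknut, cover_plate from where it was at the start of the episode above 0.02 m).
It also fails if it takes over 72 s, if anything falls off the work surface, if the arm or the gripper's body presses on something with over 40 N, if the wrist force passes 120 N, or if a joint passes its speed limit or range.

## Working session

There is one attempt and no reset: what is moved stays moved. The work goes in short steps, Python scripts to look and compute and a tool call to move; the robot and the scene stay as the last step left them, time stands still between calls to the robot, and variables do not carry over. Pictures are saved under pics/ and viewed, and the job is handed in when it is done.

Besides the shell and the picture viewer there is one more tool, called after "Emit:" by a JSON object that holds its "op" and its "data", one argument or row to a line. play_rows: Moves the arm, as the interface text tells. Its arguments: {"type":"object","properties":{"series":{"type":"array","items":{"type":"array","items":{"type":"array","items":{"type":"number"}}}},"force":{"type":"number"}},"required":["series"]}

```bash
mkdir -p pics; ls
cat > h.py <<'E'
import numpy as np,cv2
from plant import sensors, read_camera, robot
def snap(n,f):
    c=read_camera(n); cv2.imwrite(f'pics/{f}.png',cv2.cvtColor(c['color'],cv2.COLOR_RGB2BGR))
    np.savez(f'pics/{f}.npz',**c); return c
def load(f): return dict(np.load(f'pics/{f}.npz'))
def cloud(c):
    K,D=c['intrinsics'],c['D']; h,w=c['range_z'].shape
    u,v=np.meshgrid(np.arange(w),np.arange(h))
    p=cv2.undistortPoints(np.stack([u,v],-1).reshape(-1,1,2).astype(np.float64),K,D).reshape(h,w,2)
    z=c['range_z'].astype(float); P=np.dstack([p[...,0]*z,p[...,1]*z,z])
    R=cv2.Rodrigues(c['rvec'])[0]; W=(P-c['tvec'].reshape(3))@R
    W[z==0]=np.nan; return W
def proj(c,X):
    return cv2.projectPoints(np.array(X,float).reshape(-1,1,3),c['rvec'],c['tvec'],c['intrinsics'],c['D'])[0].reshape(-1,2)
E
python3 - <<'E'
from h import *
s=sensors.read_state(); print({k:np.round(v,4).tolist() for k,v in s.items()}, robot.tip_reach)
for n in('scene','top','wrist'): snap(n,n+'0')
E
```

```text
pics
{'t': 0.0, 'q': [1.0246, 0.1312, 1.4893, -0.0, 1.523, -0.0854], 'dq': [-0.0009, 0.0001, 0.0002, -0.0001, 0.0, 0.0001], 'joint_torque': [-0.0019, -55.984, -49.1761, 0.0767, 0.0358, -0.0001], 'tool_pos': [0.2665, 0.537, 0.2316], 'orientation': [-0.7173, -3.0581, 0.0028], 'force': [0.7044, 0.4636, -0.5663], 'wrist_torque': [-0.0542, 0.0126, 0.0052], 'opening': 0.093} 0.014
```

View pics/scene0.png

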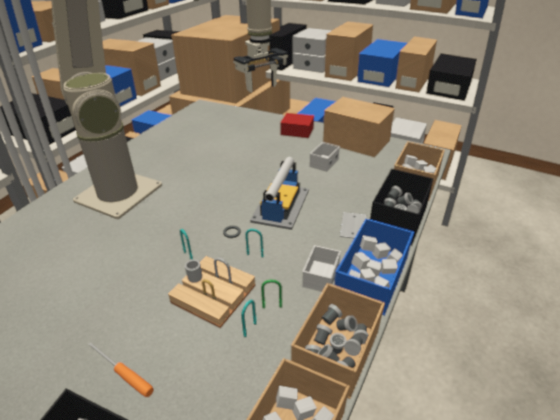

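View pics/top0.png

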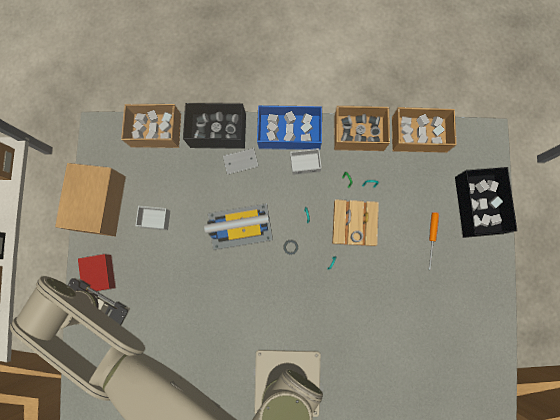

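View pics/wrist0.png

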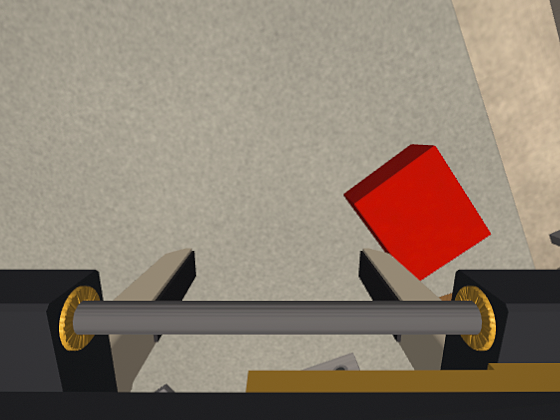

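Top: the rack is at (356,222) with the two U-bolts in its grooves, and the stand is at (238,228). Green and turquoise decoys are at (347,179), (370,183), (307,215) and (332,262). Next I'll enlarge and measure.

Run:
```python
from h import *
t=load('top0'); s=load('scene0')
a=cv2.resize(t['color'][190:260,320:395],None,fx=5.2,fy=5.2,interpolation=cv2.INTER_CUBIC)
b=cv2.resize(t['color'][195:260,195:280],None,fx=4.6,fy=4.6,interpolation=cv2.INTER_CUBIC)
c=cv2.resize(s['color'][225:325,160:290],None,fx=3,fy=3,interpolation=cv2.INTER_CUBIC)
d=cv2.resize(s['color'][150:230,240:320],None,fx=3.5,fy=3.5,interpolation=cv2.INTER_CUBIC)
im=np.zeros((700,800,3),np.uint8)
for x,(r,q) in zip((a,b,c,d),((0,0),(0,400),(370,0),(370,400))):
    im[r:r+x.shape[0],q:q+x.shape[1]]=x[:700-r,:800-q]
cv2.imwrite('pics/crop0.png',cv2.cvtColor(im[:600],cv2.COLOR_RGB2BGR))
W=cloud(t)
for n,(u,v) in dict(rack=(356,222),stand=(238,228)).items(): print(n,W[v,u])
for n,cc in(('top',t),('scene',s)):
    W=cloud(cc); z=W[...,2]
    # rack top
    m=(abs(z-.035)<.004)&(abs(W[...,0]-.45)<.25)&(W[...,1]<0)&(W[...,1]>-.4)
    m=m&(np.abs(cc['color'][...,0].astype(int)-cc['color'][...,2])>50)
    P=W[m]; print(n,len(P),P.mean(0)); print(cv2.minAreaRect(P[:,:2].astype(np.float32)))
    m=(z>.06)&(z<.15)&(abs(W[...,0]-.48)<.1)&(W[...,1]<-.1)&(W[...,1]>-.4)
    print(np.c_[np.argwhere(m)[:,::-1],np.round(W[m],3)][:60:2])
```

```text
rack [ 0.5497198  -0.22389728  0.03303804]
stand [0.51893975 0.17698935 0.05392132]
top 1109 [ 0.54973315 -0.22080386  0.03517988]
((0.5538185238838196, -0.22077277302742004), (0.15147191286087036, 0.2568036913871765), 89.83734893798828)
[[ 3.49e+02  2.11e+02  5.78e-01 -1.92e-01  1.00e-01]
 [ 3.49e+02  2.12e+02  5.74e-01 -1.91e-01  1.04e-01]
 [ 3.66e+02  2.12e+02  5.78e-01 -2.51e-01  8.10e-02]
 [ 3.49e+02  2.13e+02  5.71e-01 -1.91e-01  1.02e-01]
 [ 3.66e+02  2.13e+02  5.75e-01 -2.51e-01  8.10e-02]
 [ 3.68e+02  2.13e+02  5.75e-01 -2.57e-01  8.50e-02]
 [ 3.50e+02  2.14e+02  5.68e-01 -1.95e-01  9.80e-02]
 [ 3.67e+02  2.14e+02  5.71e-01 -2.53e-01  8.40e-02]
 [ 3.49e+02  2.15e+02  5.65e-01 -1.92e-01  1.00e-01]
 [ 3.66e+02  2.15e+02  5.68e-01 -2.50e-01  8.40e-02]
 [ 3.68e+02  2.15e+02  5.68e-01 -2.57e-01  8.40e-02]
 [ 3.50e+02  2.16e+02  5.61e-01 -1.94e-01  1.04e-01]
 [ 3.67e+02  2.16e+02  5.64e-01 -2.53e-01  8.70e-02]
 [ 3.49e+02  2.17e+02  5.57e-01 -1.91e-01  1.04e-01]
 [ 3.66e+02  2.17e+02  5.61e-01 -2.51e-01  8.10e-02]
 [ 3.68e+02  2.17e+02  5.61e-01 -2.57e-01  8.30e-02]
 [ 3.49e+02  2
[... 1775 characters left out ...]
 8.70e-02]
 [ 1.80e+02  2.35e+02  3.91e-01 -1.37e-01  6.60e-02]
 [ 1.82e+02  2.35e+02  3.93e-01 -1.32e-01  6.30e-02]
 [ 1.85e+02  2.35e+02  4.22e-01 -1.50e-01  8.80e-02]
 [ 1.80e+02  2.36e+02  3.89e-01 -1.35e-01  6.00e-02]
 [ 1.84e+02  2.36e+02  4.20e-01 -1.52e-01  8.50e-02]
 [ 1.86e+02  2.36e+02  4.27e-01 -1.52e-01  8.80e-02]
 [ 1.85e+02  2.37e+02  4.23e-01 -1.53e-01  8.40e-02]
 [ 1.87e+02  2.37e+02  4.25e-01 -1.47e-01  8.00e-02]
 [ 1.86e+02  2.38e+02  4.25e-01 -1.51e-01  8.00e-02]
 [ 1.88e+02  2.38e+02  4.27e-01 -1.47e-01  7.70e-02]
 [ 1.87e+02  2.39e+02  4.27e-01 -1.51e-01  7.70e-02]
 [ 1.86e+02  2.40e+02  4.24e-01 -1.52e-01  7.30e-02]
 [ 1.88e+02  2.40e+02  4.28e-01 -1.49e-01  7.30e-02]]
```

View pics/crop0.png

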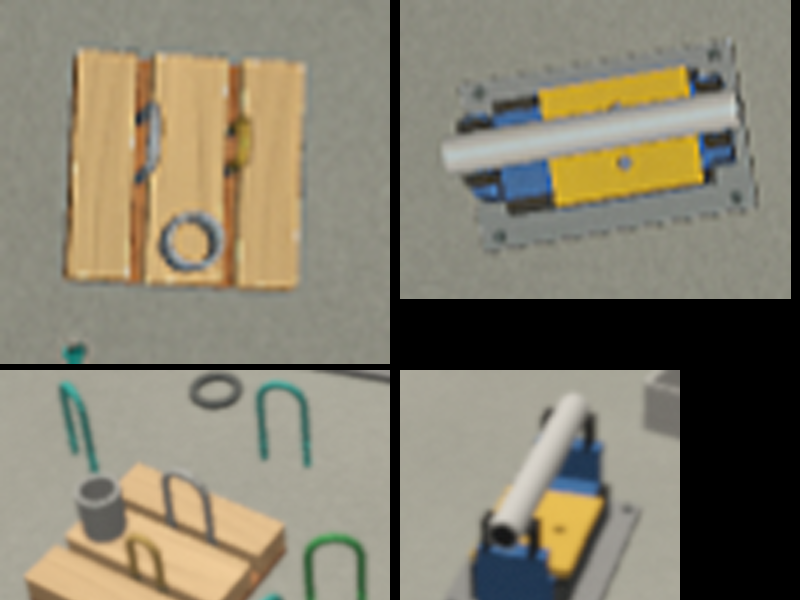

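The ubolt is the silver one standing in the rack's left groove: top (349,216), scene about (222,268). It reads about 104 mm at the top, as it should (10+94). The brass one at (366,216) is about 87 mm high and is the bystander. The four others are green or turquoise and stand on the table. Part of a plate hole also shows at top (244,230). Next I'll fit the rack and stand.

```bash
cat > m1.py <<'E'
from h import *
from scipy.spatial.transform import Rotation as R
st=sensors.read_state(); M=R.from_rotvec(st['orientation']).as_matrix(); print('tool axes',np.round(M,3).tolist())
t=load('top0'); W=cloud(t); c=t['color'].astype(int); x,y,z=[W[...,i] for i in range(3)]
m=(abs(z-.035)<.005)&(abs(x-.55)<.1)&(abs(y+.22)<.1)&(c[...,0]-c[...,2]>40)
P=W[m]; print('rack',cv2.minAreaRect(P[:,:2].astype(np.float32)))
m=(z>.08)&(abs(x-.56)<.04)&(abs(y+.192)<.012); P=W[m]; print('ub',P.mean(0),P[:,0].min(),P[:,0].max())
print('ub line', cv2.fitLine(P[:,:2].astype(np.float32),cv2.DIST_L2,0,.01,.01).ravel())
m=(z>.085)&(abs(x-.517)<.03)&(abs(y+.222)<.03)|(z>.07)&(abs(x-.517)<.03)&(abs(y+.222)<.025); P=W[m]; print('coup',P.mean(0),P.min(0),P.max(0))
m=(z>.105)&(z<.14)&(abs(x-.53)<.1)&(abs(y-.18)<.15); P=W[m]; print('cond',P.mean(0),P[:,2].max(),cv2.minAreaRect(P[:,:2].astype(np.float32)))
m=(abs(z-.055)<.006)&(abs(x-.53)<.1)&(abs(y-.18)<.15)&(c[...,0]-c[...,2]>80); P=W[m]; print('plate',P.mean(0),cv2.minAreaRect(P[:,:2].astype(np.float32)))
m=(z>.004)&(z<.06)&(abs(x-.53)<.12)&(abs(y-.18)<.16); P=W[m]; print('base',cv2.minAreaRect(P[:,:2].astype(np.float32)))
E
python3 m1.py
```

```text
tool axes [[-0.896, 0.445, -0.001], [0.445, 0.896, -0.001], [0.0, -0.001, -1.0]]
rack ((0.5495581030845642, -0.22120623290538788), (0.15024957060813904, 0.1473332643508911), 88.35176849365234)
ub [ 0.56260264 -0.19236924  0.09860766] 0.5431943266533751 0.5855375601033348
ub line [ 0.9992392  -0.03900027  0.56260264 -0.19236924]
coup [ 0.50430825 -0.22075912  0.0799753 ] [ 0.48714593 -0.24104305  0.07066041] [ 0.54565567 -0.19254131  0.09256558]
cond [0.52988546 0.17655615 0.11635625] 0.12897135399986395 ((0.5311843156814575, 0.1764635443687439), (0.046370454132556915, 0.21017754077911377), 10.656787872314453)
plate [0.52855372 0.16101273 0.05575056] ((0.5329586267471313, 0.16243499517440796), (0.08456390351057053, 0.1114339828491211), 10.779365539550781)
base ((0.5301845073699951, 0.18033580482006073), (0.23969191312789917, 0.3194810450077057), 0.17165936529636383)
```

Run:
```python
from h import *
from scipy.spatial.transform import Rotation as R
st=sensors.read_state(); M=R.from_rotvec(st['orientation']).as_matrix()
c=load('wrist0'); Rc=cv2.Rodrigues(c['rvec'])[0]; C=-Rc.T@c['tvec'].reshape(3)
print('cam in tool',M.T@(C-st['tool_pos']),'\ncam axes in tool\n',np.round(M.T@Rc.T,3),c['intrinsics'])
```

```text
cam in tool [ 0.07019035  0.00070147 -0.15150095] 
cam axes in tool
 [[ 0.001 -0.968 -0.253]
 [ 1.     0.001  0.   ]
 [ 0.    -0.253  0.968]] [[313.94124251   0.         276.86342461]
 [  0.         313.94124251 218.24151381]
 [  0.           0.           1.        ]]
```

Emit:
{"op": "play_rows", "data": {
  "series": [
    [[-1,0.027,-0.04,0.002,-0.1],[-1,0.054,-0.08,0.004,-0.2],[-1,0.081,-0.12,0.006,-0.3],[-1,0.108,-0.16,0.008,-0.4],[-1,0.135,-0.2,0.01,-0.5],[-1,0.162,-0.24,0.012,-0.6],[-1,0.189,-0.28,0.014,-0.7],[-1,0.216,-0.32,0.016,-0.8]]
  ]
}}

```text
t: 0.95
tool_pos: [0.4834, 0.2156, 0.2486]
orientation: [-1.857, -2.534, -0.0]
force: [1.0, 1.3, 0.9]
opening: 0.0932
```

Emit:
{"op": "play_rows", "data": {
  "series": [
    [[-1,0.028,-0.042,0.002,-0.06],[-1,0.055,-0.085,0.004,-0.123],[-1,0.055,-0.085,0.004,-0.123],[-1,0.055,-0.085,0.004,-0.123]]
  ]
}}

```text
t: 1.35
tool_pos: [0.5379, 0.1314, 0.2521]
orientation: [-2.006, -2.416, 0.001]
force: [-0.1, 0.3, -0.2]
opening: 0.093
```

Run:
```python
from h import *
s=sensors.read_state(); print({k:np.round(v,4).tolist() for k,v in s.items()})
snap('wrist','w1')
```

```text
{'t': 1.35, 'q': [0.1468, -0.0013, 1.5901, 0.0004, 1.5537, -0.038], 'dq': [0.0503, -0.0124, 0.0135, 0.0093, 0.0025, 0.0031], 'joint_torque': [-2.166, -49.0662, -50.0054, -0.2617, -0.0965, -0.0921], 'tool_pos': [0.5379, 0.1314, 0.2521], 'orientation': [-2.0065, -2.4161, 0.0008], 'force': [-0.091, 0.339, -0.2458], 'wrist_torque': [-0.0681, 0.05, -0.0186], 'opening': 0.093}
```

View pics/w1.png

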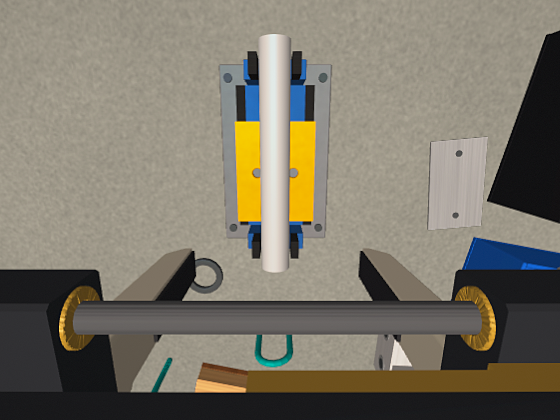

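The wrist view shows both holes, at (257,173) and (293,173), either side of the conduit. I'll measure them, then do the fine fits.

```bash
cat > m2.py <<'E'
from h import *
import sys
f=sys.argv[1]; c=load(f); col=c['color'].astype(int); W=cloud(c); x,y,z=[W[...,i] for i in range(3)]
def onplane(uv,h):
    p=cv2.undistortPoints(np.array(uv,float).reshape(-1,1,2),c['intrinsics'],c['D']).reshape(-1,2)
    Rm=cv2.Rodrigues(c['rvec'])[0]; C=-Rm.T@c['tvec'].reshape(3); d=np.c_[p,np.ones(len(p))]@Rm
    return (C+d*((h-C[2])/d[:,2])[:,None])[:,:2]
yel=((col[...,0]-col[...,2]>90)&(abs(x-.53)<.1)&(abs(y-.17)<.1)&(abs(z-.055)<.006)).astype(np.uint8)
print('plate z',np.nanmedian(z[yel>0]))
uv=np.argwhere(yel)[:,::-1]; r=cv2.minAreaRect(onplane(uv,.055).astype(np.float32)); print('plate',r)
m=(z>.1)&(z<.14)&(abs(x-.53)<.08)&(abs(y-.18)<.13); P=W[m]; zt=np.percentile(P[:,2],98)
print('cond top',zt,cv2.minAreaRect(P[:,:2].astype(np.float32)))
Q=P[P[:,2]>zt-.004]; print('ridge',cv2.fitLine(Q[:,:2].astype(np.float32),cv2.DIST_L2,0,.01,.01).ravel())
m=(z>.004)&(z<.012)&(abs(x-.53)<.1)&(abs(y-.18)<.14)&(abs(col[...,0]-col[...,2])<20); 
n,l,s,ce=cv2.connectedComponentsWithStats(m.astype(np.uint8)); print(s[1:][s[1:,4]>50])
P=W[m]; print('base',cv2.minAreaRect(P[:,:2].astype(np.float32)))
g=cv2.resize(c['color'][150:200,230:325],None,fx=8,fy=8,interpolation=cv2.INTER_CUBIC); cv2.imwrite(f'pics/{f}_holes.png',cv2.cvtColor(g,cv2.COLOR_RGB2BGR))
for u in ([257,173],[293,173]): print(u,onplane([u],.055))
E
python3 m2.py w1
```

```text
plate z 0.05463172670174451
plate ((0.5298609733581543, 0.16133303940296173), (0.0858282521367073, 0.1090816929936409), 10.672844886779785)
cond top 0.11943436098775978 ((0.526968777179718, 0.1767500340938568), (0.04711998999118805, 0.21072563529014587), 10.719635009765625)
ridge [ 0.18630534 -0.9824919   0.5252611   0.18585828]
[[ 219   64   31  174 1695]
 [ 301   64   31  174 1764]]
base ((0.5267226696014404, 0.1772744059562683), (0.1306624561548233, 0.20945852994918823), 10.707040786743164)
[257, 173] [[0.51053684 0.15818018]]
[293, 173] [[0.54969    0.16555448]]
```

View pics/w1_holes.png

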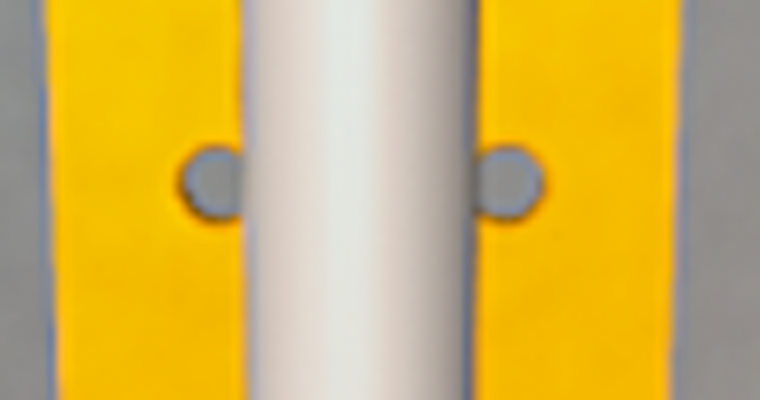

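Emit:
{"op": "play_rows", "data": {
  "series": [
    [[-1,0.003,-0.044,0.0,-0.027],[-1,0.006,-0.088,0.0,-0.054],[-1,0.009,-0.132,0.0,-0.081],[-1,0.012,-0.176,0.0,-0.108],[-1,0.015,-0.22,0.0,-0.135],[-1,0.018,-0.264,0.0,-0.162],[-1,0.021,-0.308,0.0,-0.189],[-1,0.022,-0.352,0.0,-0.216]]
  ]
}}

```text
t: 2.2
tool_pos: [0.5602, -0.2189, 0.2526]
orientation: [-2.251, -2.192, -0.001]
force: [0.3, 0.2, -0.5]
opening: 0.0929
```

Emit:
{"op": "play_rows", "data": {
  "series": [
    [[-0.3,0,0,0,0],[-0.3,0,0,0,0],[-0.3,0,0,0,0]]
  ]
}}

```text
t: 2.5
tool_pos: [0.5601, -0.2173, 0.2526]
orientation: [-2.25, -2.192, -0.001]
force: [-0.8, 0.0, -0.4]
opening: 0.0734
```

Run:
```python
from h import *
s=sensors.read_state(); print({k:np.round(v,4).tolist() for k,v in s.items()})
c=snap('wrist','w2')
W=cloud(c); x,y,z=[W[...,i] for i in range(3)]
m=(z>.06)&(z<.112)&(abs(x-.56)<.04)&(abs(y+.192)<.02); P=W[m]
print(len(P),P.mean(0),P.min(0),P.max(0),cv2.fitLine(P[:,:2].astype(np.float32),cv2.DIST_L2,0,.01,.01).ravel())
uv=np.argwhere(m); print(uv.min(0),uv.max(0))
col=c['color'].astype(int)
m=(abs(z-.035)<.004)&(abs(x-.55)<.1)&(abs(y+.22)<.1)&(col[...,0]-col[...,2]>40)
P=W[m]; print('rack',cv2.minAreaRect(P[:,:2].astype(np.float32)))
```

```text
{'t': 2.5, 'q': [-0.4558, 0.1253, 1.4576, 0.0006, 1.5592, -0.4295], 'dq': [0.0085, -0.0048, 0.0007, -0.0024, -0.0021, -0.0015], 'joint_torque': [-1.0703, -55.5152, -49.5266, -0.0163, 0.0223, -0.0004], 'tool_pos': [0.5601, -0.2173, 0.2526], 'orientation': [-2.25, -2.1915, -0.0007], 'force': [-0.7827, 0.0489, -0.4129], 'wrist_torque': [-0.0402, 0.0862, -0.0161], 'opening': 0.0734}
404 [ 0.56114261 -0.19170255  0.09563612] [ 0.53823014 -0.19663924  0.06014304] [ 0.58452329 -0.18788169  0.10487185] [ 0.9993252  -0.03673104  0.5611426  -0.19170254]
[176 255] [189 300]
rack ((0.5464525818824768, -0.22206640243530273), (0.15004868805408478, 0.15011145174503326), 87.85111999511719)
```

View pics/w2.png

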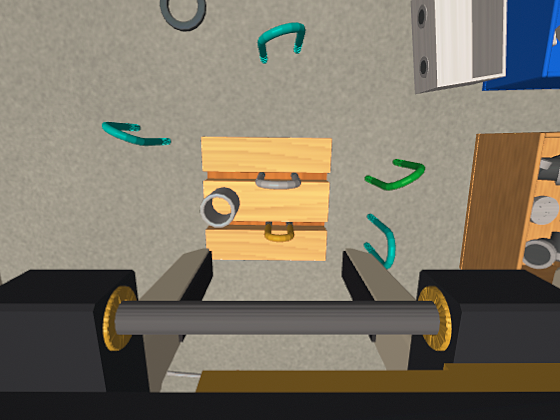

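The wrist view shows the silver U-bolt at (278,181), the brass one at (279,232) and the coupling at (219,208). The measured ubolt centre is (0.5614, -0.1922) with its top at 0.105. The groove line agrees.

Emit:
{"op": "play_rows", "data": {
  "series": [
    [[-0.3,0.001,0.025,-0.04,-0.01],[-0.3,0.001,0.025,-0.08,-0.01],[-0.3,0.001,0.025,-0.12,-0.01],[-0.3,0.001,0.025,-0.12,-0.01],[-0.3,0.001,0.025,-0.12,-0.01]]
  ]
}}

```text
t: 3.05
tool_pos: [0.5606, -0.1932, 0.133]
orientation: [-2.261, -2.179, 0.001]
force: [-0.2, -0.0, 1.4]
opening: 0.0604
```

Run:
```python
from h import *
s=sensors.read_state(); print({k:np.round(v,4).tolist() for k,v in s.items()})
c=snap('wrist','w3')
```

```text
{'t': 3.05, 'q': [-0.4184, 0.1798, 1.6184, 0.0002, 1.3448, -0.3812], 'dq': [-0.012, -0.0315, -0.0588, 0.0005, 0.0012, -0.0002], 'joint_torque': [0.1977, -52.8856, -43.4545, 0.0709, 0.0064, 0.002], 'tool_pos': [0.5606, -0.1932, 0.133], 'orientation': [-2.2613, -2.1788, 0.0006], 'force': [-0.2434, -0.0464, 1.3739], 'wrist_torque': [-0.0867, 0.0839, 0.0751], 'opening': 0.0604}
```

View pics/w3.png

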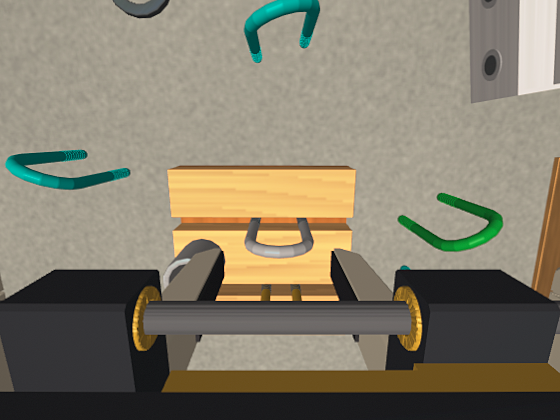

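The jaws straddle the silver crown at (279,240), and the left finger passes beside the coupling. I'll descend slowly.

Emit:
{"op": "play_rows", "data": {
  "series": [
    [[-0.3,0,0.001,-0.02,0],[-0.3,0,0.001,-0.035,0],[-0.3,0,0.001,-0.05,0],[-0.3,0,0.001,-0.061,0],[-0.3,0,0.001,-0.061,0]]
  ]
}}

```text
t: 3.6
tool_pos: [0.5595, -0.1931, 0.0697]
orientation: [-2.262, -2.176, 0.002]
force: [-0.9, 0.2, 0.1]
opening: 0.0607
```

Emit:
{"op": "play_rows", "data": {
  "series": [
    [[0.0,0,0,0,0],[0.1,0,0,0,0],[0.2,0,0,0,0],[0.2,0,0,0,0],[0.2,0,0,0,0],[0.2,0,0,0,0]]
  ],
  "force": 30
}}

```text
t: 4.2
tool_pos: [0.5614, -0.1938, 0.0724]
orientation: [2.263, 2.177, 0.001]
force: [0.6, 0.6, 4.1]
opening: 0.0468
```

Emit:
{"op": "play_rows", "data": {
  "series": [
    [[0.3,0,0,0.0,0],[0.3,0,0,0.01,0],[0.3,0,0,0.03,0],[0.3,0,0,0.06,0],[0.3,0,0,0.1,0],[0.3,0,0,0.14,0],[0.3,0,0,0.16,0],[0.3,0,0,0.16,0]]
  ],
  "force": 45
}}

```text
t: 5.0
tool_pos: [0.5623, -0.1943, 0.2361]
orientation: [2.26, 2.174, 0.004]
force: [-0.3, -0.9, -1.5]
opening: 0.047
```

Run:
```python
from h import *
s=sensors.read_state(); print({k:np.round(v,4).tolist() for k,v in s.items()})
c=snap('wrist','w4');snap('scene','s4')
im=np.hstack([c['color'][150:420,100:460],])
cv2.imwrite('pics/w4c.png',cv2.cvtColor(cv2.resize(im,None,fx=2,fy=2),cv2.COLOR_RGB2BGR))
d=load('s4')['color'][180:340,140:300]
cv2.imwrite('pics/s4c.png',cv2.cvtColor(cv2.resize(d,None,fx=3.5,fy=3.5,interpolation=2),cv2.COLOR_RGB2BGR))
```

```text
{'t': 5.0, 'q': [-0.4188, 0.1092, 1.5048, -0.0, 1.5213, -0.3798], 'dq': [0.001, 0.0416, 0.0738, -0.0003, -0.0485, 0.0005], 'joint_torque': [0.019, -55.323, -49.6407, 0.0638, 0.9116, -0.0028], 'tool_pos': [0.5623, -0.1943, 0.2361], 'orientation': [2.2601, 2.1737, 0.0036], 'force': [-0.3483, -0.8855, -1.4776], 'wrist_torque': [-0.0504, 0.0576, -0.0102], 'opening': 0.047}
```

View pics/w4c.png

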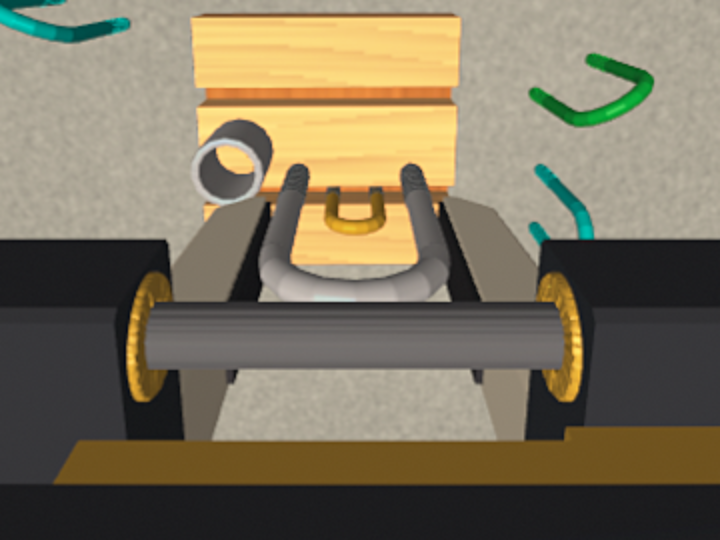

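View pics/s4c.png

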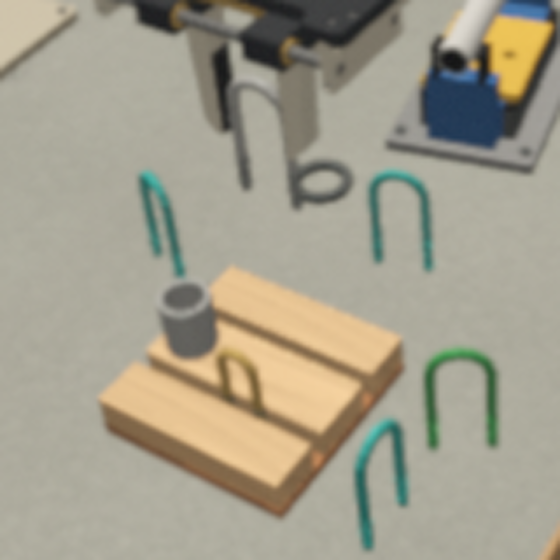

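Gripped and lifted: the crown is at crop (355,290) and the leg ends at (300,172) and (412,172). The bystanders have not moved. Next I'll measure the tilt and leg positions in the grip.

```bash
cat > m3.py <<'E'
from h import *
import sys
from scipy.spatial.transform import Rotation as R
from scipy.optimize import least_squares
f=sys.argv[1]; tp=np.array(eval(sys.argv[2])); ro=np.array(eval(sys.argv[3]))
c=load(f); W=cloud(c); M=R.from_rotvec(ro).as_matrix()
T=(W-tp)@M   # tool coords
Rc=cv2.Rodrigues(c['rvec'])[0]; C=M.T@(-Rc.T@c['tvec'].reshape(3)-tp)
col=c['color'].astype(int); sat=col.max(-1)-col.min(-1)
m=(abs(T[...,0])<.03)&(T[...,2]>.0)&(T[...,2]<.075)&(abs(abs(T[...,1])-.02)<.009)&(sat<40)
uv=np.argwhere(m); print(m.sum(),uv.min(0),uv.max(0))
P=T[m]
def leg(p,s):
    # ubolt frame in tool: origin o (leg end mid), tilt a about tool y, b about tool x, yaw g ; axis z_u = -tool z
    Ru=R.from_euler('xyz',[p[4],p[3],p[5]]).as_matrix()
    return np.array(p[:3])+Ru@np.array([0,s*.02,0]),Ru@np.array([0,0,-1.])
def res(p):
    out=[]
    for s in(1,-1):
        Q=P[np.sign(P[:,1])==s]; o,d=leg(p,s); r=Q-o; r=r-np.outer(r@d,d)
        out.append(np.linalg.norm(r,axis=1)-.004)
    return np.concatenate(out)
p0=[0,0,.061,0,0,0]
g=lambda q: np.r_[res([q[0],q[1],.061,q[2],q[3],q[4]])]
s=least_squares(g,[0,0,0,0,0],loss='soft_l1',f_scale=.001)
q=s.x; print('end x,y in tool %.4f %.4f tiltY %.3f tiltX %.3f yaw %.3f rms %.4f'%(*q,np.sqrt(np.mean(g(q)**2))))
print('maxz per leg',[np.sort(P[np.sign(P[:,1])==k][:,2])[-5:].round(4) for k in(1,-1)])
p=[q[0],q[1],.061,q[2],q[3],q[4]]
im=c['color'].copy()
for sgn in(1,-1):
    o,d=leg(p,sgn)
    X=np.array([o+d*k for k in(0,.02,.04,.06)])@M.T+tp
    px=proj(c,X); print(px.round(1).tolist())
    for a in px: cv2.circle(im,tuple(int(v) for v in a.round()),1,(255,0,0),-1)
cv2.imwrite(f'pics/{f}_fit.png',cv2.cvtColor(cv2.resize(im[180:320,180:380],None,fx=4,fy=4,interpolation=2),cv2.COLOR_RGB2BGR))
print('end mid world',np.array([q[0],q[1],.061])@M.T+tp)
E
python3 m3.py w4 "[0.5623,-0.1943,0.2361]" "[2.2601,2.1737,0.0036]"
```

```text
1146 [232 222] [271 332]
end x,y in tool -0.0001 -0.0001 tiltY -0.158 tiltX -0.001 yaw -0.005 rms 0.0018
maxz per leg [array([0.0595, 0.0599, 0.06  , 0.0609, 0.0613]), array([0.0605, 0.0608, 0.0611, 0.0611, 0.0626])]
[[304.9, 238.9], [307.6, 243.9], [310.9, 250.0], [315.0, 257.6]]
[[248.7, 239.1], [245.9, 244.1], [242.5, 250.2], [238.3, 257.8]]
end mid world [ 0.56256616 -0.19455098  0.17510097]
```

View pics/w4_fit.png

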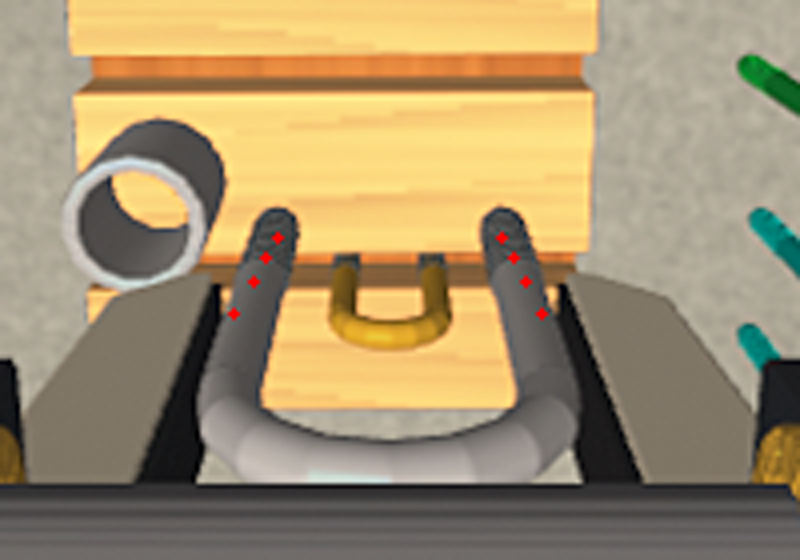

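```bash
cat > m4.py <<'E'
from h import *
import sys
from scipy.spatial.transform import Rotation as R
from scipy.optimize import minimize
f=sys.argv[1]; tp=np.array(eval(sys.argv[2])); ro=np.array(eval(sys.argv[3]))
c=load(f); M=R.from_rotvec(ro).as_matrix(); S=4
col=c['color'].astype(int); sat=col.max(-1)-col.min(-1)
r0,r1,c0,c1=225,275,225,332
big=cv2.resize(c['color'][r0:r1,c0:c1],None,fx=S,fy=S,interpolation=cv2.INTER_CUBIC).astype(int)
mask=((big.max(-1)-big.min(-1)<45)).astype(np.uint8)
th=np.linspace(0,2*np.pi,24,endpoint=False)
def segs(p):
    Ru=R.from_euler('xyz',[p[4],p[3],p[5]]).as_matrix(); o=np.array([p[0],p[1],p[2]])
    pts=[];rad=[]
    L=[]
    for s in(1,-1):
        for k in np.linspace(0,.07,15): L.append((s*.02,-k))
    A=[(.02*np.cos(a),-.07-.02*np.sin(a)) for a in np.linspace(0,np.pi,25)]
    return Ru,o,L,A
def render(p):
    Ru,o,L,A=segs(p); out=np.zeros(mask.shape,np.uint8)
    def ring(y,z,d):
        d=np.array(d); n2=np.array([1.,0,0]); n3=np.cross(d,n2)
        q=np.array([0,y,z])+.004*(np.cos(th)[:,None]*n2+np.sin(th)[:,None]*n3)
        X=(q@Ru.T+o)@M.T+tp; u=proj(c,X); return ((u-[c0,r0])+.5)*S-.5
    for i in(0,15):
        rs=[ring(*L[i+j],(0,0,-1)) for j in range(15)]
        for a,b in zip(rs,rs[1:]): cv2.fillConvexPoly(out,cv2.convexHull(np.r_[a,b].astype(np.float32)).round().astype(np.int32),1)
    rs=[ring(y,z,(0,-np.sin(a),-np.cos(a))) for (y,z),a in zip(A,np.linspace(0,np.pi,25))]
    for a,b in zip(rs,rs[1:]): cv2.fillConvexPoly(out,cv2.convexHull(np.r_[a,b].astype(np.float32)).round().astype(np.int32),1)
    return out
roi=np.ones_like(mask); 
uu,vv=np.meshgrid(np.arange(mask.shape[1])/S+c0,np.arange(mask.shape[0])/S+r0)
# leave out brass bolt, fingers, coupling
roi[(abs(uu-277)<17)]=0; roi[(uu<234)&(vv<252)]=0
roi[(vv>252)&(uu<231)]=0; roi[uu>324]=0
def cost(p,full=False):
    d=(render(p)!=mask)&(roi>0)
    return d.sum()/100+ ((p[2]-.061)/.002)**2*.3
best=None
for t in(-.1,0,.1):
    s=minimize(cost,[0,0,.061,t,0,0],method='Nelder-Mead',options=dict(initial_simplex=np.array([[0,0,.061,t,0,0]]+[[0+.004*(i==0),.003*(i==1),.061+.003*(i==2),t+.06*(i==3),.04*(i==4),.04*(i==5)] for i in range(6)]),maxiter=500))
    print(s.fun,s.x.round(4))
    if best is None or s.fun<best.fun: best=s
p=best.x
im=big.astype(np.uint8).copy(); 
cs,_=cv2.findContours(render(p),cv2.RETR_LIST,cv2.CHAIN_APPROX_NONE); cv2.drawContours(im,cs,-1,(255,0,0),1)
cs,_=cv2.findContours(mask*roi,cv2.RETR_LIST,cv2.CHAIN_APPROX_NONE); cv2.drawContours(im,cs,-1,(0,0,255),1)
cv2.imwrite(f'pics/{f}_sil.png',cv2.cvtColor(cv2.resize(im,None,fx=1.8,fy=1.8),cv2.COLOR_RGB2BGR))
print('end mid world',p[:3]@M.T+tp)
E
python3 m4.py w4 "[0.5623,-0.1943,0.2361]" "[2.2601,2.1737,0.0036]"
```

```text
28.94395911757182 [ 0.0013  0.0001  0.0601 -0.048  -0.0026  0.0065]
28.459832068564676 [ 0.0009  0.0001  0.0616 -0.059  -0.0031  0.0025]
28.782968140139445 [ 0.0008  0.0001  0.0628 -0.0523 -0.0027  0.0055]
end mid world [ 0.5627964  -0.19353794  0.17446895]
```

View pics/w4_sil.png

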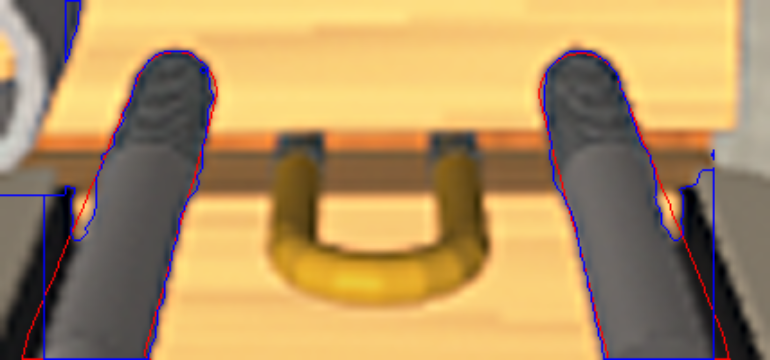

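The fit puts the leg ends at tool x about +1 mm with a tilt of about 0.05 rad, which is fine. The hole midpoint from the same camera is (0.530, 0.162) at yaw 10.7°. I'll carry it over at this height.

Emit:
{"op": "play_rows", "data": {
  "series": [
    [[0.3,-0.002,0.03,0.0,0.02],[0.3,-0.006,0.075,0.0,0.05],[0.3,-0.01,0.12,0.0,0.08],[0.3,-0.015,0.165,0.0,0.11],[0.3,-0.019,0.21,0.0,0.14],[0.3,-0.023,0.255,0.0,0.17],[0.3,-0.027,0.3,0.0,0.195],[0.3,-0.03,0.335,0.0,0.215]]
  ]
}}

```text
t: 5.9
tool_pos: [0.5286, 0.1436, 0.2284]
orientation: [-2.013, -2.407, 0.006]
force: [1.0, -0.1, -1.8]
opening: 0.0471
```

Emit:
{"op": "play_rows", "data": {
  "series": [
    [[0.3,-0.001,0.012,0.0,0.007],[0.3,-0.002,0.02,0.0,0.011],[0.3,-0.002,0.02,0.0,0.011],[0.3,-0.002,0.02,0.0,0.011],[0.3,-0.002,0.02,0.0,0.011],[0.3,-0.002,0.02,0.0,0.011]]
  ]
}}

```text
t: 6.5
tool_pos: [0.529, 0.1603, 0.2316]
orientation: [2.006, 2.417, -0.0]
force: [-0.1, -0.2, -2.3]
opening: 0.0468
```

Run:
```python
from h import *
s=sensors.read_state(); print({k:np.round(v,4).tolist() for k,v in s.items()})
c=snap('wrist','w5');snap('scene','s5')
cv2.imwrite('pics/w5c.png',cv2.cvtColor(cv2.resize(c['color'][180:320,180:380],None,fx=4,fy=4,interpolation=2),cv2.COLOR_RGB2BGR))
```

```text
{'t': 6.5, 'q': [0.2016, 0.0034, 1.6227, -0.0002, 1.5155, 0.0163], 'dq': [0.0046, -0.0015, -0.0018, 0.0015, 0.0002, 0.0023], 'joint_torque': [0.0966, -50.1638, -50.0047, 0.0797, 0.0164, -0.0072], 'tool_pos': [0.529, 0.1603, 0.2316], 'orientation': [2.0063, 2.4174, -0.0001], 'force': [-0.1084, -0.1733, -2.3447], 'wrist_torque': [-0.0477, 0.0457, -0.0247], 'opening': 0.0468}
```

View pics/w5c.png

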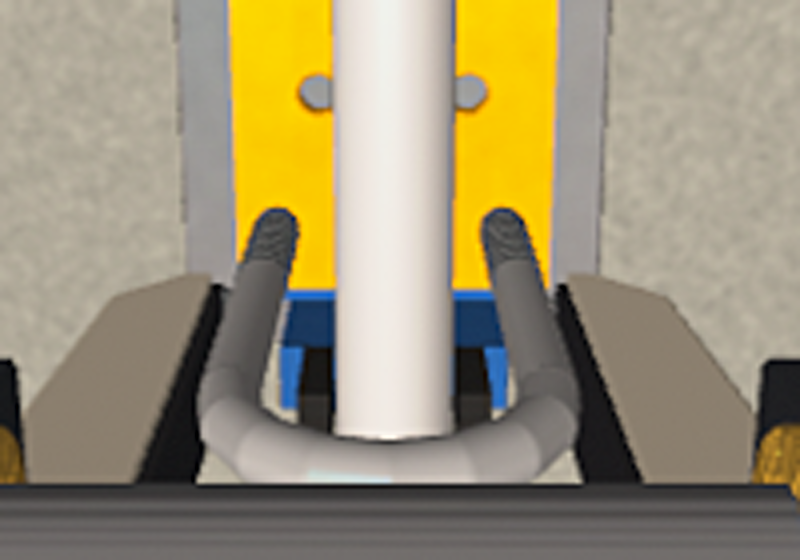

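```bash
cat > m5.py <<'E'
from h import *
from scipy.spatial.transform import Rotation as R
c=load('w5'); tp=np.array([.529,.1603,.2316]); M=R.from_rotvec([2.0063,2.4174,-.0001]).as_matrix()
Rm=cv2.Rodrigues(c['rvec'])[0]; C=-Rm.T@c['tvec'].reshape(3)
# hole ring fit: yellow-mask edges
r0,c0,S=185,240,6
b=cv2.resize(c['color'][r0:222,c0:318],None,fx=S,fy=S,interpolation=cv2.INTER_CUBIC).astype(int)
m=((b[...,0]-b[...,2])<110)
def on(uv,h):
    p=cv2.undistortPoints(np.array(uv,float).reshape(-1,1,2),c['intrinsics'],c['D']).reshape(-1,2)
    d=np.c_[p,np.ones(len(p))]@Rm; return (C+d*((h-C[2])/d[:,2])[:,None])
ed=m.astype(np.uint8)
cs,_=cv2.findContours(ed,cv2.RETR_LIST,cv2.CHAIN_APPROX_NONE)
from scipy.optimize import least_squares
P=np.concatenate(cs)[:,0,:]; uv=(P+.5)/S-.5+[c0,r0]
for lo,hi in((250,262.3),(294.2,304)):
    k=(uv[:,0]>lo)&(uv[:,0]<hi)&(uv[:,1]>195)&(uv[:,1]<211); X=on(uv[k],.055)[:,:2]
    s=least_squares(lambda q:np.hypot(*(X-q[:2]).T)-q[2],[*X.mean(0),.005],loss='soft_l1',f_scale=.0003)
    s2=least_squares(lambda q:np.hypot(*(X-q[:2]).T)-.0056,[*X.mean(0)],loss='soft_l1',f_scale=.0003)
    print(k.sum(),s.x, s2.x, 'tool', ((np.r_[s2.x,.055]-tp)@M).round(4))
e=on([[277,203]],.055)
E
python3 m5.py; sed -i 's/^mask=.*/mask=None/' /dev/null; python3 m2.py w5 | head -4
```

```text
114 [0.51014214 0.1589057  0.00462155] [0.51122975 0.1591594 ] tool [ 0.0022 -0.0177  0.1766]
101 [0.54965676 0.16654242 0.00457792] [0.5484201  0.16639529] tool [0.0024 0.0202 0.1766]
plate z 0.05464444693540332
plate ((0.5297688245773315, 0.16216179728507996), (0.08574617654085159, 0.10878311842679977), 10.708003997802734)
cond top 0.11948043681277251 ((0.525794506072998, 0.18415337800979614), (0.04664631187915802, 0.1958605945110321), 10.753946304321289)
ridge [ 0.18538573 -0.98266584  0.5234022   0.19551595]sed: couldn't edit /dev/null: not a regular file
```

The holes read 1.3 mm in tool x and 1.1 mm in tool y off the leg ends, so I'll shift by (+1, +1.5) mm and descend to just above the plate.

Emit:
{"op": "play_rows", "data": {
  "series": [
    [[0.3,0.001,0.0015,0.0,0],[0.3,0.001,0.0015,-0.015,0],[0.3,0.001,0.0015,-0.03,0],[0.3,0.001,0.0015,-0.04,0],[0.3,0.001,0.0015,-0.04,0]]
  ]
}}

```text
t: 7.1
tool_pos: [0.528, 0.1626, 0.1883]
orientation: [-2.002, -2.417, 0.006]
force: [-0.3, 0.8, -1.8]
opening: 0.0468
```

Run:
```python
from h import *
s=sensors.read_state(); print({k:np.round(v,4).tolist() for k,v in s.items() if k in('tool_pos','orientation','force','t','wrist_torque')})
c=snap('wrist','w6');snap('scene','s6')
cv2.imwrite('pics/w6c.png',cv2.cvtColor(cv2.resize(c['color'][180:320,180:380],None,fx=4,fy=4,interpolation=2),cv2.COLOR_RGB2BGR))
d=load('s6')['color'][120:240,210:340]
cv2.imwrite('pics/s6c.png',cv2.cvtColor(cv2.resize(d,None,fx=4,fy=4,interpolation=2),cv2.COLOR_RGB2BGR))
```

```text
{'t': 7.1, 'tool_pos': [0.528, 0.1626, 0.1883], 'orientation': [-2.0022, -2.4168, 0.0064], 'force': [-0.2938, 0.7521, -1.8194], 'wrist_torque': [0.0046, 0.086, 0.0492]}
```

View pics/w6c.png

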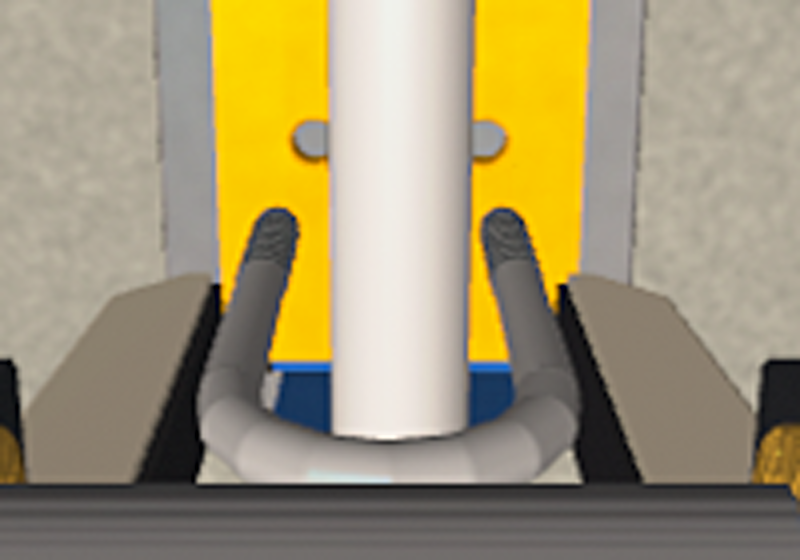

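View pics/s6c.png

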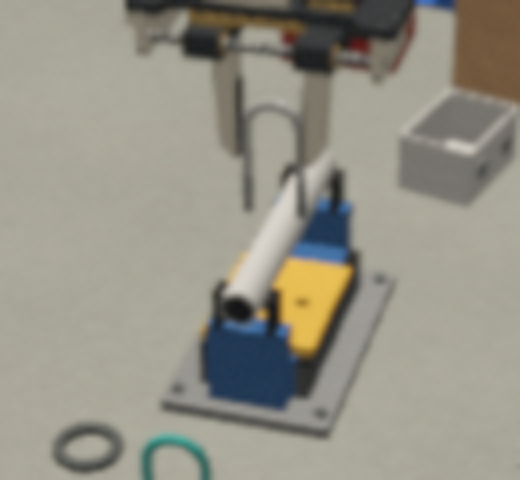

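Emit:
{"op": "play_rows", "data": {
  "series": [
    [[0.3,0.0015,0,0,0],[0.3,0.0015,0,0,0],[0.3,0.0015,0,0,0]]
  ]
}}

```text
t: 7.5
tool_pos: [0.5317, 0.163, 0.1923]
orientation: [2.004, 2.419, 0.001]
force: [0.2, 0.3, -1.5]
opening: 0.047
```

```bash
cat > m6.py <<'E'
from h import *
import sys
from scipy.spatial.transform import Rotation as R
from scipy.optimize import least_squares
f=sys.argv[1]
st=sensors.read_state(); print({k:np.round(v,4).tolist() for k,v in st.items() if k in('tool_pos','orientation','force','t')})
c=snap('wrist',f); tp=st['tool_pos']; M=R.from_rotvec(st['orientation']).as_matrix()
Rm=cv2.Rodrigues(c['rvec'])[0]; C=-Rm.T@c['tvec'].reshape(3)
print('cam in tool',(M.T@(C-tp)).round(4), 'opt axis',(M.T@Rm[2]).round(4),'imgx',(M.T@Rm[0]).round(4))
def on(uv,h):
    p=cv2.undistortPoints(np.array(uv,float).reshape(-1,1,2),c['intrinsics'],c['D']).reshape(-1,2)
    d=np.c_[p,np.ones(len(p))]@Rm; return (C+d*((h-C[2])/d[:,2])[:,None])
G=proj(c,[[.5299,.1627,.055]])[0]
r0,r1,c0,c1=int(G[1])-22,int(G[1])+18,int(G[0])-40,int(G[0])+42; S=6
b=cv2.resize(c['color'][r0:r1,c0:c1],None,fx=S,fy=S,interpolation=cv2.INTER_CUBIC).astype(int)
m=(((b[...,0]-b[...,2])<110)).astype(np.uint8)
cs,_=cv2.findContours(m,cv2.RETR_LIST,cv2.CHAIN_APPROX_NONE); P=np.concatenate(cs)[:,0,:]; uv=(P+.5)/S-.5+[c0,r0]
im=b.clip(0,255).astype(np.uint8)
X=((np.c_[on(uv,.055)]-tp)@M)
hm=((np.array([.5299,.1627,.055])-tp)@M)[:2]
def fn(q):
    out=[]
    for s in(1,-1):
        d=X[:,:2]-(q[:2]+[0,s*.02]); sel=(np.hypot(*d.T)<.0085)&(s*d[:,1]>-.001)
        out.append(sel)
    return out
q=hm.copy()
for it in range(6):
    sl=fn(q); A=[X[k][:,:2] for k in sl]
    rr=least_squares(lambda p:np.concatenate([np.hypot(*(A[i]-(p[:2]+[p[3]*(-s)*.02,s*.02])).T)-p[2] for i,s in enumerate((1,-1))]),[*q,.0053,0],loss='soft_l1',f_scale=.0003)
    q=rr.x[:2]
print('hole mid in tool',q.round(4),'r %.4f yaw %.4f'%tuple(rr.x[2:]),[len(a) for a in A],'world',(np.r_[q,X[0,2]]@M.T+tp).round(4))
for k in sl:
    for a in P[k]: cv2.circle(im,tuple(int(v) for v in a),1,(255,0,0),-1)
cv2.imwrite(f'pics/{f}_h.png',cv2.cvtColor(im,cv2.COLOR_RGB2BGR))
big=cv2.resize(c['color'][180:320,180:380],None,fx=4,fy=4,interpolation=2)
cv2.imwrite(f'pics/{f}c.png',cv2.cvtColor(big,cv2.COLOR_RGB2BGR))
E
python3 m6.py w7
```

```text
{'t': 7.5, 'tool_pos': [0.5317, 0.163, 0.1923], 'orientation': [2.0039, 2.4187, 0.0014], 'force': [0.1735, 0.3291, -1.478]}
cam in tool [ 0.0705  0.     -0.1516] opt axis [-2.524e-01  7.000e-04  9.676e-01] imgx [ 1.4e-03  1.0e+00 -4.0e-04]
hole mid in tool [ 0.0002 -0.002 ] r 0.0046 yaw -0.0036 [95, 93] world [0.5298 0.1629 0.055 ]
```

View pics/w7c.png

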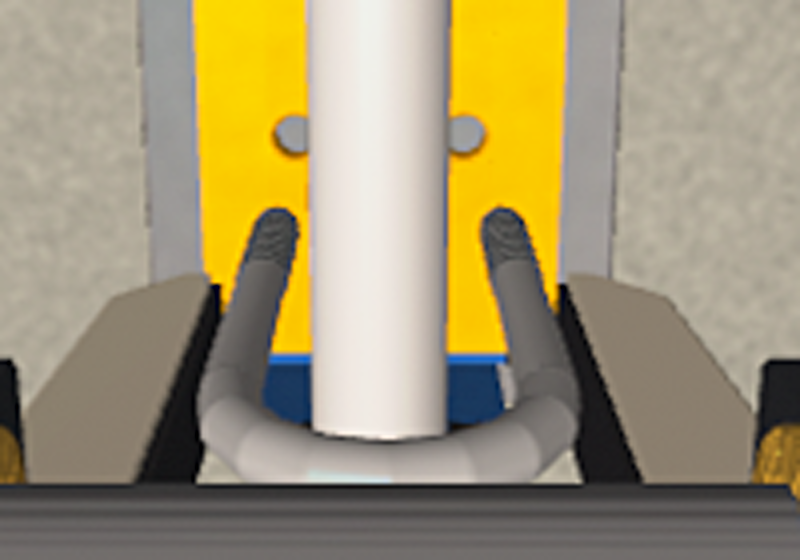

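View pics/w7_h.png

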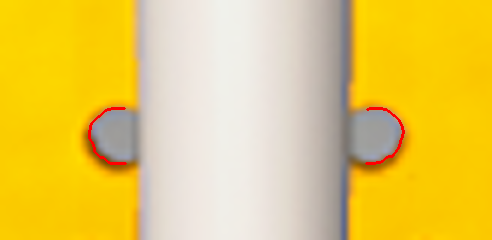

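Emit:
{"op": "play_rows", "data": {
  "series": [
    [[0.3,-0.0015,-0.001,0,0],[0.3,-0.0015,-0.001,0,0],[0.3,-0.0015,-0.001,0,0],[0.3,-0.0015,-0.001,0,0],[0.3,-0.0015,-0.001,0,0]]
  ]
}}

```text
t: 8.05
tool_pos: [0.5298, 0.1619, 0.1916]
orientation: [-2.004, -2.419, -0.0]
force: [0.4, -0.6, -1.8]
opening: 0.0469
```

```bash
python3 m6.py w8
```

```text
{'t': 8.05, 'tool_pos': [0.5298, 0.1619, 0.1916], 'orientation': [-2.0043, -2.4191, -0.0], 'force': [0.4003, -0.6289, -1.7653]}
cam in tool [ 0.0705  0.     -0.1516] opt axis [-2.524e-01  7.000e-04  9.676e-01] imgx [ 1.4e-03  1.0e+00 -4.0e-04]
hole mid in tool [0.0009 0.0002] r 0.0046 yaw -0.0022 [95, 95] world [0.5298 0.1628 0.055 ]
```

View pics/w8c.png

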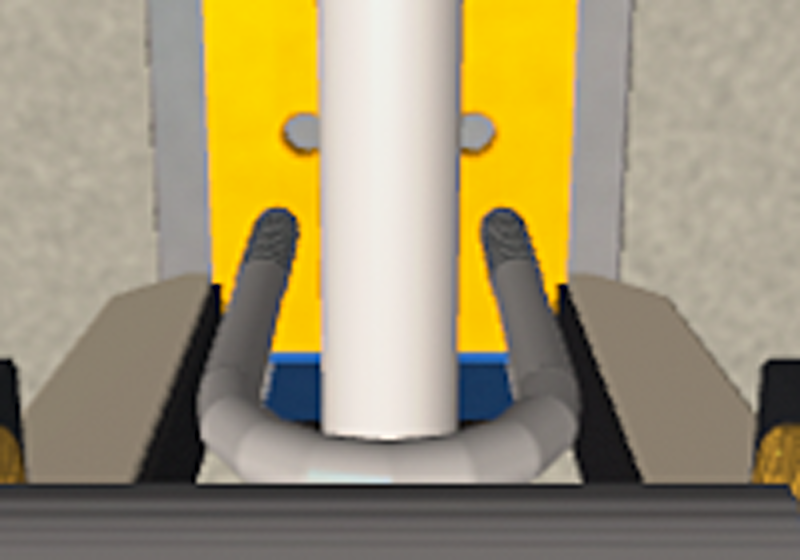

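The legs, conduit and holes are symmetric: leg midpoint column about 389, holes 283–496, so also about 389. Going straight down.

Emit:
{"op": "play_rows", "data": {
  "series": [
    [[0.3,0,0,-0.01,0],[0.3,0,0,-0.02,0],[0.3,0,0,-0.03,0],[0.3,0,0,-0.04,0],[0.3,0,0,-0.05,0],[0.3,0,0,-0.06,0],[0.3,0,0,-0.063,0],[0.3,0,0,-0.063,0]]
  ]
}}

```text
t: 8.9
tool_pos: [0.5293, 0.1618, 0.1278]
orientation: [-2.004, -2.419, 0.002]
force: [1.0, -0.8, -0.9]
opening: 0.0472
```

Emit:
{"op": "play_rows", "data": {
  "series": [
    [[0.3,0,0,0,0],[0.3,0,0,0,0],[0.3,0,0,0,0]]
  ]
}}

```text
t: 9.2
tool_pos: [0.5302, 0.162, 0.1293]
orientation: [2.004, 2.419, 0.001]
force: [0.2, -0.5, -2.3]
opening: 0.0471
```

```bash
python3 m6.py w9; python3 -c "
from h import *
snap('scene','s9');d=load('s9')['color'][130:240,220:330]
cv2.imwrite('pics/s9c.png',cv2.cvtColor(cv2.resize(d,None,fx=4,fy=4,interpolation=2),cv2.COLOR_RGB2BGR))"
```

```text
{'t': 9.2, 'tool_pos': [0.5302, 0.162, 0.1293], 'orientation': [2.0039, 2.4187, 0.0013], 'force': [0.2119, -0.4886, -2.2535]}
cam in tool [ 0.0705  0.     -0.1516] opt axis [-2.524e-01  7.000e-04  9.676e-01] imgx [ 1.4e-03  1.0e+00 -4.0e-04]
hole mid in tool [-0.001   0.0001] r 0.0062 yaw 0.0073 [108, 116] world [0.5305 0.161  0.055 ]
```

View pics/w9c.png

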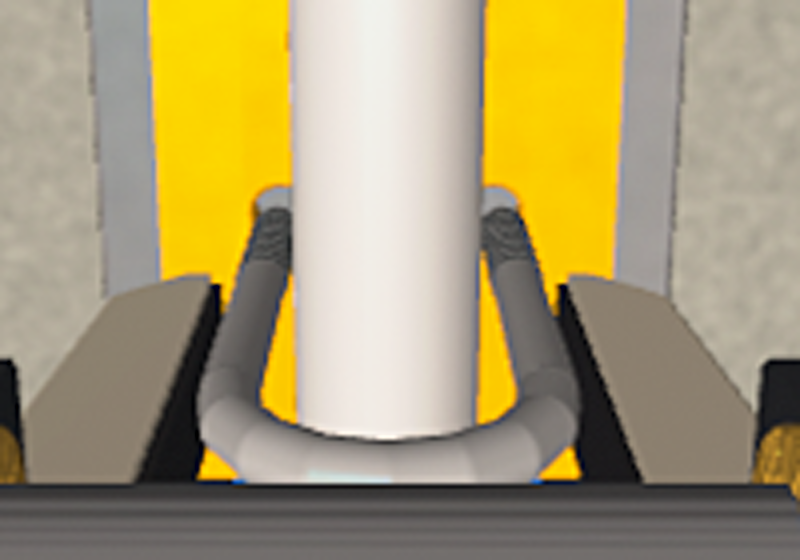

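View pics/s9c.png

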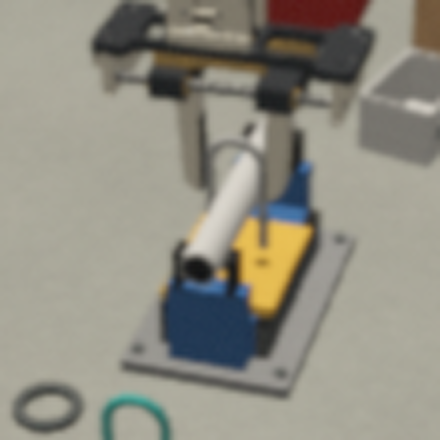

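Holes peek out behind the leg ends at crop (272,195) and (503,195), nearly in line. Now I'll lower gently, watching the force.

Emit:
{"op": "play_rows", "data": {
  "series": [
    [[0.3,0,0,-0.003,0],[0.3,0,0,-0.006,0],[0.3,0,0,-0.009,0],[0.3,0,0,-0.011,0],[0.3,0,0,-0.011,0]]
  ]
}}

```text
t: 9.8
tool_pos: [0.5296, 0.1619, 0.1172]
orientation: [-2.004, -2.419, 0.001]
force: [0.1, 0.4, -1.6]
opening: 0.047
```

Emit:
{"op": "play_rows", "data": {
  "series": [
    [[0.3,0,0,-0.0015,0],[0.3,0,0,-0.003,0],[0.3,0,0,-0.0045,0],[0.3,0,0,-0.0045,0]]
  ]
}}

```text
t: 10.2
tool_pos: [0.5297, 0.1618, 0.1129]
orientation: [-2.004, -2.419, 0.0]
force: [0.9, -0.2, -1.7]
opening: 0.0464
```

Emit:
{"op": "play_rows", "data": {
  "series": [
    [[0.3,0,0,-0.0015,0],[0.3,0,0,-0.003,0],[0.3,0,0,-0.0045,0],[0.3,0,0,-0.0045,0]]
  ]
}}

```text
t: 10.6
tool_pos: [0.5297, 0.1619, 0.1083]
orientation: [-2.004, -2.419, 0.0]
force: [0.9, -1.7, -2.0]
opening: 0.0466
```

```bash
python3 m6.py w10|head -1; python3 -c "
from h import *
snap('scene','s10');d=load('s10')['color'][130:240,220:330]
cv2.imwrite('pics/s10c.png',cv2.cvtColor(cv2.resize(d,None,fx=4,fy=4,interpolation=2),cv2.COLOR_RGB2BGR))"
```

```text
{'t': 10.6, 'tool_pos': [0.5297, 0.1619, 0.1083], 'orientation': [-2.0042, -2.419, 0.0005], 'force': [0.8696, -1.748, -2.0011]}
```

View pics/w10c.png

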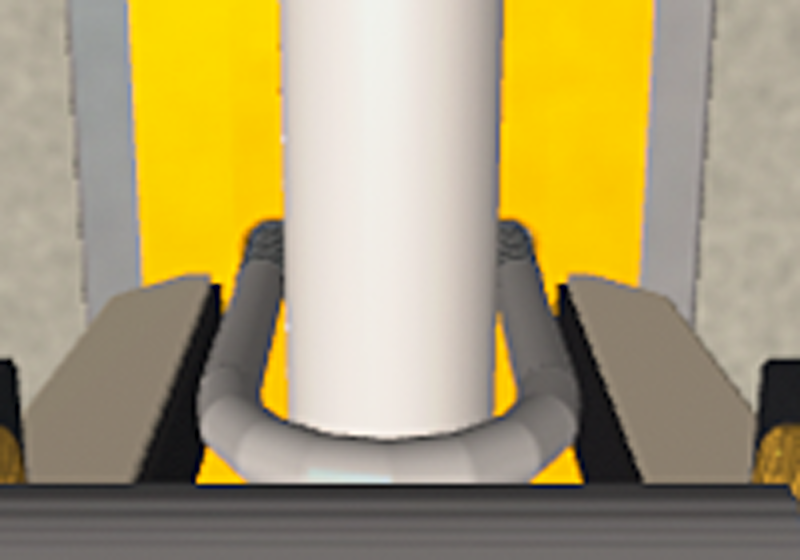

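View pics/s10c.png

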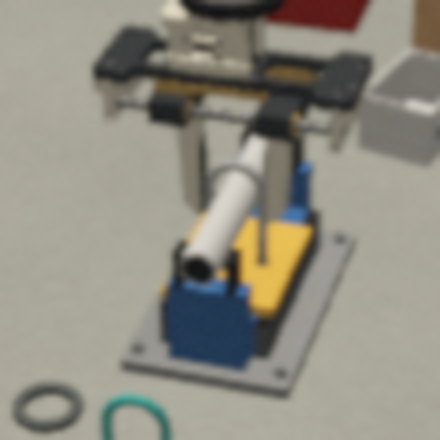

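Both leg tips have disappeared into the holes, leg bottoms now at crop (265,225) and (513,225), with no added force. I'll continue to about 39 mm and hold for step 2.

Emit:
{"op": "play_rows", "data": {
  "series": [
    [[0.3,0,0,-0.002,0],[0.3,0,0,-0.004,0],[0.3,0,0,-0.006,0],[0.3,0,0,-0.008,0],[0.3,0,0,-0.008,0],[0.3,0,0,-0.008,0]]
  ]
}}

```text
t: 11.3
tool_pos: [0.5296, 0.1619, 0.1004]
orientation: [-2.004, -2.419, 0.001]
force: [0.3, -1.2, -2.7]
opening: 0.0468
```

Emit:
{"op": "play_rows", "data": {
  "series": [
    [[0.3,0,0,-0.001,0],[0.3,0,0,-0.002,0],[0.3,0,0,-0.003,0],[0.3,0,0,-0.004,0],[0.3,0,0,-0.004,0],[0.3,0,0,-0.004,0]]
  ]
}}

```text
t: 11.9
tool_pos: [0.5298, 0.1619, 0.0966]
orientation: [2.004, 2.419, 0.0]
force: [0.7, -2.4, -1.6]
opening: 0.0468
```

Emit:
{"op": "play_rows", "data": {
  "series": [
    [[0.3,0,0,-0.001,0],[0.3,0,0,-0.002,0],[0.3,0,0,-0.003,0],[0.3,0,0,-0.004,0],[0.3,0,0,-0.005,0]]
  ]
}}

```text
t: 12.4
tool_pos: [0.5301, 0.162, 0.0928]
orientation: [2.004, 2.419, 0.001]
force: [-3.3, -2.7, 9.0]
opening: 0.0469
```

Emit:
{"op": "play_rows", "data": {
  "series": [
    [[0.3,0,0,-0.001,0],[0.3,0,0,-0.002,0],[0.3,0,0,-0.003,0],[0.3,0,0,-0.004,0]]
  ]
}}

```text
t: 12.8
tool_pos: [0.5301, 0.162, 0.0888]
orientation: [2.004, 2.419, 0.001]
force: [-4.0, -3.7, 8.9]
opening: 0.047
```

Emit:
{"op": "play_rows", "data": {
  "series": [
    [[0.3,0,0,-0.001,0],[0.3,0,0,-0.002,0],[0.3,0,0,-0.003,0]]
  ]
}}

```text
t: 13.1
tool_pos: [0.5301, 0.162, 0.0858]
orientation: [2.004, 2.419, 0.001]
force: [-4.0, -3.0, 8.3]
opening: 0.0471
```

```bash
python3 m6.py w11|head -1
python3 - <<'E'
from h import *
c=load('w11'); W=cloud(c); x,y,z=[W[...,i] for i in range(3)]
d=np.array([-.1855,.9826]); r=np.stack([x-.5267,y-.1773],-1); a=r@d; b=r@np.array([.9826,.1855])
for lo in(.03,.05,.07):
    m=(abs(b)<.004)&(a>lo)&(a<lo+.02)&(z>.09); print(lo,m.sum(),np.nanmedian(z[m]))
E
```

```text
{'t': 13.1, 'tool_pos': [0.5301, 0.162, 0.0858], 'orientation': [2.0039, 2.4188, 0.0007], 'force': [-3.9862, -3.0369, 8.3314]}
0.03 985 0.10870028855246848
0.05 1064 0.10873544786916063
0.07 1208 0.10870180485022726
```

Run:
```python
from h import *
for f in('w9','w10','w11'):
    c=load(f); W=cloud(c); x,y,z=[W[...,i] for i in range(3)]
    d=np.array([-.1855,.9826]); r=np.stack([x-.5267,y-.1773],-1); a=r@d; b=r@np.array([.9826,.1855])
    for lo in(.03,.05,.07):
        m=(abs(b)<.004)&(a>lo)&(a<lo+.02)&(z>.09); print(f,lo,np.nanmedian(z[m]).round(5))
```

```text
w9 0.03 0.11833
w9 0.05 0.11836
w9 0.07 0.11839
w10 0.03 0.11836
w10 0.05 0.1183
w10 0.07 0.11835
w11 0.03 0.1087
w11 0.05 0.10874
w11 0.07 0.1087
```

Emit:
{"op": "play_rows", "data": {
  "series": [
    [[0.3,0,0,-0.0007,0],[0.3,0,0,-0.0014,0]]
  ]
}}

```text
t: 13.35
tool_pos: [0.5302, 0.162, 0.0852]
orientation: [2.004, 2.419, 0.001]
force: [-9.3, -4.7, 19.6]
opening: 0.0469
```

The conduit had gone 9.6 mm and is now at the hard stop, with force rising to 20 N. I'll ease the load, then release.

Emit:
{"op": "play_rows", "data": {
  "series": [
    [[0.3,0,0,0.0012,0],[0.3,0,0,0.0014,0],[0.3,0,0,0.0014,0]]
  ]
}}

```text
t: 13.65
tool_pos: [0.5301, 0.162, 0.0854]
orientation: [2.004, 2.419, 0.001]
force: [-2.8, -2.4, 6.6]
opening: 0.0469
```

Emit:
{"op": "play_rows", "data": {
  "series": [
    [[0.1,0,0,0,0],[-0.1,0,0,0,0],[-0.3,0,0,0,0],[-0.3,0,0,0,0],[-0.3,0,0,0,0],[-0.3,0,0,0,0]]
  ]
}}

```text
t: 14.25
tool_pos: [0.5297, 0.162, 0.0844]
orientation: [-2.004, -2.419, 0.0]
force: [0.2, -0.9, 0.6]
opening: 0.0602
```

```bash
python3 m6.py w12|head -1
```

```text
{'t': 14.25, 'tool_pos': [0.5297, 0.162, 0.0844], 'orientation': [-2.0042, -2.4189, 0.0002], 'force': [0.2466, -0.8672, 0.6104]}
```

View pics/w12c.png

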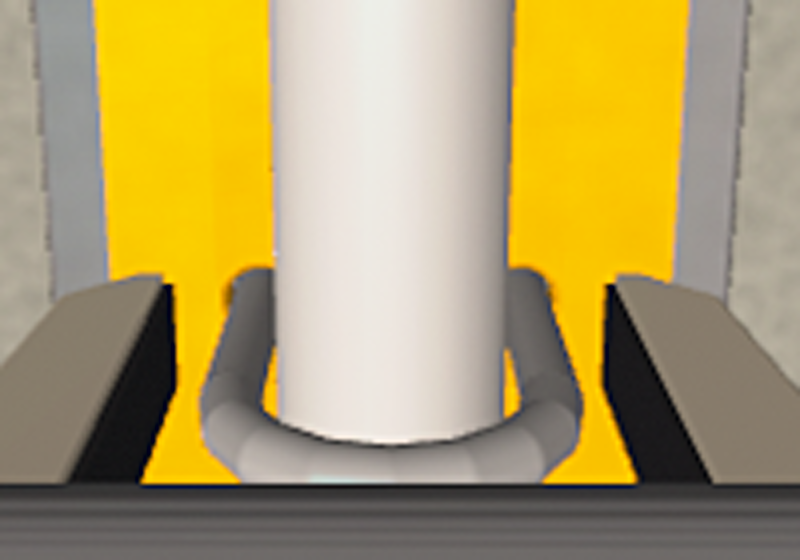

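The fingers are clear on both sides and the U-bolt stands astride the conduit. I'll retreat straight up and check.

Emit:
{"op": "play_rows", "data": {
  "series": [
    [[-0.3,0,0,0.015,0],[-0.3,0,0,0.04,0],[-0.3,0,0,0.08,0],[-0.3,0,0,0.12,0],[-0.3,0,0,0.15,0],[-0.3,0,0,0.15,0]]
  ]
}}

```text
t: 14.9
tool_pos: [0.5327, 0.1626, 0.2421]
orientation: [2.0, 2.414, 0.013]
force: [0.4, 0.4, 0.6]
opening: 0.0602
```

Emit:
{"op": "play_rows", "data": {
  "series": [
    [[-0.3,0.006,-0.03,0,0],[-0.3,0.012,-0.06,0,0],[-0.3,0.012,-0.06,0,0],[-0.3,0.012,-0.06,0,0],[-0.3,0.012,-0.06,0,0]]
  ]
}}

```text
t: 15.4
tool_pos: [0.5415, 0.1026, 0.2345]
orientation: [-2.004, -2.419, -0.0]
force: [-0.8, 0.3, 0.2]
opening: 0.0605
```

Run:
```python
from h import *
print(np.round(sensors.read_state()['tool_pos'],4))
c=snap('wrist','w13'); s=snap('scene','s13')
W=cloud(c); x,y,z=[W[...,i] for i in range(3)]
d=np.array([-.1855,.9826]); r=np.stack([x-.5267,y-.1773],-1); a=r@d; b=r@np.array([.9826,.1855])
for lo in(.01,.03,.05):
    m=(abs(b)<.004)&(a>lo)&(a<lo+.02)&(z>.09)&(z<.14); print('cond',lo,np.nanmedian(z[m]).round(5))
m=(abs(b)<.03)&(abs(a+.016)<.03)&(z>.1105)&(z<.14); print('crown a %.4f b %.4f..%.4f z max %.4f p95 %.4f'%(np.median(a[m]),b[m].min(),b[m].max(),z[m].max(),np.percentile(z[m],95)))
P=np.c_[b[m],a[m]].astype(np.float32); print(cv2.fitLine(P,cv2.DIST_L2,0,.01,.01).ravel())
A=cv2.resize(c['color'][60:290,160:400],(480,460),interpolation=2); B=cv2.resize(s['color'][140:240,230:320],None,fx=3.4,fy=3.4,interpolation=2)
im=np.zeros((460,800,3),np.uint8); im[:,:480]=A; im[:B.shape[0],485:485+B.shape[1]]=B
cv2.imwrite('pics/f13.png',cv2.cvtColor(im,cv2.COLOR_RGB2BGR))
```

```text
[0.5415 0.1026 0.2345]
cond 0.01 0.10834
cond 0.03 0.10827
cond 0.05 0.10841
crown a -0.0142 b -0.0163..0.0154 z max 0.1175 p95 0.1166
[ 9.9999917e-01  1.2703097e-03 -1.2847471e-04 -1.4021926e-02]
```

View pics/f13.png

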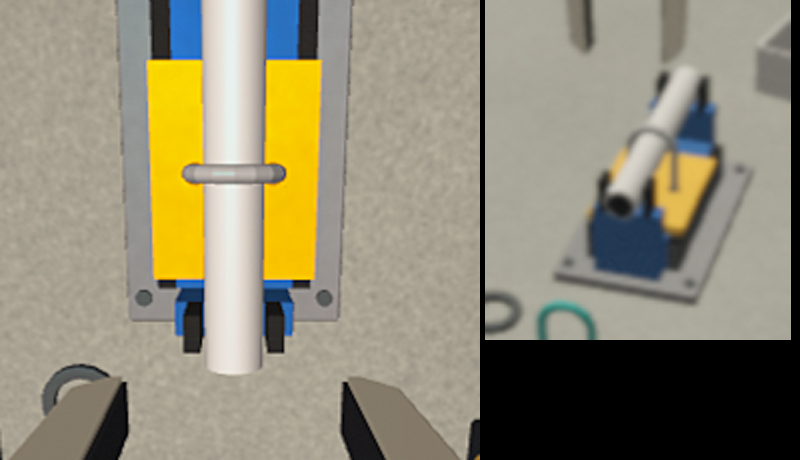

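The crown is at 117 mm (109 plus the 8 mm rod), so it is bedded. It is also centred and square across the conduit at crop (235,173), and the gripper is clear.

```bash
python3 -c "
from plant import robot
print(robot.close_job())"
```

```text
the job is handed in; nothing more can be done
None
```

The large U-bolt is standing astride the conduit with both legs through the yellow plate, and the job is handed in at about 15 s. No verdict was reported.

- **Holes:** I found them with the wrist camera, about 16 mm along −y from the stand's centre. The legs went in without a search and with no noticeable contact force.
- **Push:** I held the leg ends at about 36–39 mm first, before pressing the conduit. The push then took about 11 N. The highest wrist reading I saw was about 22 N of downward push at the hard stop (24 N in all directions), against the 30 N limit. These are readings at the ends of moves, not continuous.
- **Final checks:** The conduit reads about 10 mm down. The crown's top is at about 117 mm, which fits it bearing on the conduit at 109 mm. It is centred across the conduit to under 1 mm and within about 0.01 rad of square. It sits about 14–16 mm from the stand's centre along the conduit. The gripper is open and well clear.
- **Not fully measured:** In the grip the U-bolt was tilted about 0.05 rad (a first depth-only fit said 0.16, but the outline fit disagreed and I used that). I did not measure the tilt again after release; the pictures show it upright. Of the bystanders, those at the rack looked unmoved in the pictures after the lift. I did not measure any of their positions at the end.

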